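# Dip a used spatula in the tip steriliser and hang it up as clean

## Task

Pull the drawer of the small white tip steriliser fully open. Take the used spatula from the red holder, dip its blade upright more than half-way down into the open steel well in that drawer and hold it there for a second without ramming the well, then hang it by its collar, at rest, in the fork of the green holder, leaving the drawer open. Do not disturb the tube crate, the jar or the dishes.

Things in the scene. Friction and masses are not known exactly. Their poses are not given: they have to be found in the camera images.
- spatula: Transfer spatula hanging blade down in the red holder. Origin on its axis at the underside of its black collar (32 mm across, 6 thick); z up along the handle. Above it a round blue handle, diameter 16 mm, to 84 mm above the origin; below it a steel shank, diameter 8 mm, and a blade 13 mm wide (its x), 4 thick, ending 95 mm below the origin. About 90 g; any turn about its axis.
- spatula_grip (a point): Point on the axis of the spatula's blue handle, 55 mm above the collar's underside: a good height to grip.
- spatula_tip (a point): Middle of the lower end of the spatula's blade, 95 mm below the collar's underside.
- red_holder: Red fork holder for used tools, fixed to the table. Origin on the table under the seat. Base plate 110 x 85 x 10 mm. Two level prongs along its x at 115 mm height, open end towards -x, with a slot 18 mm wide between them. The post stands 55 mm from the seat at +x and ends below the prongs' upper face.
- red_holder_seat (a point): Middle of the red fork's slot at the prongs' upper face, 115 mm above the table: a hung tool's collar rests here, its underside at this height. Ridges 5 mm high stand 21 mm (-x) and 22 mm (+x) from this point and keep the collar in.
- green_holder: Green fork holder for clean tools, shaped like the red one, with the same origin and axes; empty at the start.
- green_holder_seat (a point): Middle of the green fork's slot at the prongs' upper face, 115 mm above the table, with the same ridges as the red one: the collar's underside rests here.
- steriliser_drawer0 (a joint): Opening of the steriliser's only drawer in m: 0 is shut, 0.133 fully open. It slides along the steriliser's -x.
- steriliser_drawer0_handle (a point): Middle of the drawer's level steel bar handle, diameter 11 mm, 90 mm long along the steriliser's y, 35 mm clear (centre) of the drawer's grey front; 72 mm above the table, 38 mm below the cabinet's top. Its x and y axes are those of the steriliser.
- steriliser: Tip steriliser: fixed white cabinet 200 (x) x 180 (y) x 110 mm high with one drawer with a grey front. Origin at the centre of its underside; the drawer is at its -x side.
- well_mouth (a point): Centre of the mouth of the round steel well fixed in the drawer, z up; it moves with the drawer, and lies 89 mm behind (+x of) the handle bar. The mouth is 72 mm above the table, inside diameter 46 mm, outside 54 mm, inner depth 45 mm. It is clear of the cabinet when the drawer is fully open.
- tube_crate: Bystander: wire crate of six culture tubes with yellow caps, 99 x 68 x 135 mm; origin at the centre of its underside.
- jar: Bystander: glass jar with yellow lid, diameter 68 mm, 100 mm high; origin at the centre of its underside.
- dishes: Bystander: two stacked flat round culture dishes, diameter 94 mm, 30 mm high together; origin at the centre of the underside.
There are look-alikes about, which are no part of the job. Of the things that look like the spatula, the larger one is meant.

How it is judged (in metres and radians):
On the way, in this order (a step that is already met when the one before it is completed fails the run):
1. The drawer is pulled open (more than 110 mm) (value of joint steriliser_drawer0 above 0.11 m), for 0.2 s.
2. The spatula, held by the gripper and upright within 25 degrees, has its tip inside the well more than 22 mm below the mouth, for half a second (z of spatula_tip in the frame of well_mouth below -0.022 m and horizontal distance between spatula_tip and well_mouth below 0.025 m and angle between spatula's own z axis and vertical below 0.44 rad and contact force between the fingers and spatula above 1 N), for 0.5 s.
At the end, for the whole second after the job is handed in: The spatula hangs at rest and upright (within 8 degrees) in the green holder, its collar within 12 mm of the seat sideways and down on the prongs (-4 to +6 mm); the drawer is still open by more than 100 mm (horizontal distance between spatula and green_holder_seat below 0.012 m and z of spatula in the frame of green_holder_seat between -0.004 and 0.006 m and angle between spatula's own z axis and vertical below 0.15 rad and linear speed of spatula below 0.02 m/s and value of joint steriliser_drawer0 above 0.1 m); the robot touches nothing.
It fails at once if The tube crate is moved more than 20 mm or tipped more than 20 degrees (distance of tube_crate from where it was at the start of the episode above 0.02 m or angle between tube_crate's own z axis and vertical above 0.35 rad).
It fails at once if The jar is moved more than 20 mm or tipped more than 20 degrees (distance of jar from where it was at the start of the episode above 0.02 m or angle between jar's own z axis and vertical above 0.35 rad).
It fails at once if The dishes is moved more than 20 mm or tipped more than 20 degrees (distance of dishes from where it was at the start of the episode above 0.02 m or angle between dishes's own z axis and vertical above 0.35 rad).
It fails at once if The spatula rams the drawer or its well with more than 20 N (contact force between spatula and steriliser above 20 N).
It also fails if it takes over 66 s, if anything falls off the work surface, if the arm or the gripper's body presses on something with over 40 N, if the wrist force passes 120 N, or if a joint passes its speed limit or range.

## Robot

A 6-joint arm with a two-finger parallel gripper is mounted at the origin on the work surface. World frame = base frame: x ahead of the robot, y to its left, z up, the work surface at z = 0. Lengths are in mm, angles in rad, forces in N, time in s.
With the tool pointing down it reaches from about 275 to 750 mm from the base axis. Payload 10.2 kg.
Tool frame: the origin (TCP) lies midway between the tips of the shut fingers; the grasp point (between the pads) lies 19 mm behind it; z points along the fingers, y is the line along which they close (so a half turn about z gives the same grasp; the last joint's range is limited). The gripper opens to 85 mm and grips with 20 to 120 N. Pads are 22 mm wide; open, the fingers measure 114 mm over their backs; the gripper's body (76 mm by 85 mm) begins 54 mm behind the grasp point. The pads swing forward as they close: fully open they stand 13 mm farther back than shut.
Start: joints at [0.996, 0.313, 1.498, -0, 1.331, -0.223], TCP at [180.922, 492.847, 231.294] pointing down, gripper open.
Joint ranges: [-2.94, 2.94], [-0.97, 2.17], [0.19, 2.56], [-1.23, 4.37], [0.02, 3.11], [-2.88, 2.88]. Speed limits (rad/s): [2.39, 2.39, 3.01, 3.14, 3.14, 3.14].

## Interface

Orientations are given as a unit quaternion [w, x, y, z].
In Python, from rig import ctrl gives the robot as it stands.
- The arm moves only by the tool arm_command, never from a script. Its argument "increments" is a list of rows, each an object with "dr": the turn, a rotation vector about the tool's x, y, z in units of pi/4 rad (1.0 is pi/4 rad), a list of three; "offset": the shift along the tool's x, y, z in units of 120 mm (1.0 is 120 mm), a list of three; "hand": the opening, from -1 (shut) to 1 (fully open). A call has 1 to 8 rows; each row shifts and turns the commanded pose from where the row before left it, along the tool's axes as they then stand; what a row does not reach is not made up. A row lasts 1/10 s, in which the tool goes at most 50 mm and 8.59 degrees, less where a joint would pass 70% of its speed; a pose out of reach is approached as far as the arm can. A call with a number of a shift or a turn outside -1 to 1 is refused whole. A call with a gripper value outside its range is refused whole. The fingers move at their own pace and stop on an object; "grip_force" is the grip in N (left out, the last holds). Time passes only in rows, so rows that do not move let the fingers close. It gives the time, the measured TCP pose, the force, the opening and the grip force at its end, in the units of the state.
- ctrl.sense(): the state, without advancing time (a new reading comes with each control period).
- ctrl.capture(name): name is "scene" or "side" or "wrist"; returns the picture (480x640x3 uint8, red, green, blue); there is no depth.
- ctrl.camera_info(name): a dict with "K" (3x3 intrinsics, pixels), "R" (3x3) and "t" (3): a world point X has camera coordinates R X + t. Camera axes: x right, y down, z forward; pixel columns grow to the right and rows downward; lengths in mm; the calibration is good to about 2 mm. A picture is of the moment at which its call begins: read the wrist's pose just before it. camera_info takes no time and is no camera call; for the wrist camera it gives the pose at the moment of the call.
- ctrl.finish_job(): hands the job in; it is judged then, once.
The state is a dict: "time_s": time; "joints": joint angles; "dq": joint speeds; "tau": joint torques, N m; "eef_pos": TCP position; "ee_rot": TCP orientation; "force": force on the tool from outside, world axes, zero at the start; "wrist_torque": the same for the moment, N m; "grip_width": opening from 0.0 (shut) to 1.0 (fully open); "grip_force": force on a finger pad.
Only numpy, scipy, OpenCV 4.12 (cv2) and the standard library are available. Lean on these libraries where they do the work, as an engineer would, in place of code of your own. Each camera call takes 0.05 s, during which the arm holds its last target. There are 200 camera calls.

## Working session

There is one attempt and no reset: what is moved stays moved. The work goes in short steps, Python scripts to look and compute and a tool call to move; the robot and the scene stay as the last step left them, time stands still between calls to the robot, and variables do not carry over. Pictures are saved under pics/ and viewed, at most 10 in all, crops included, and the job is handed in when it is done.

Besides the shell and the picture viewer there is one more tool, called after "Emit:" as name(argument=value, ...), one argument or row to a line, values as JSON. arm_command: Moves the arm, as the interface text tells. Shifts and turns lie within -1 to 1; 1 stands for 120 mm of shift or pi/4 rad of turn. Its arguments: {"type":"object","properties":{"increments":{"type":"array"},"grip_force":{"type":"number"}},"required":["increments"]}

```bash
mkdir -p pics; ls; python3 - <<'E'
from rig import ctrl
import cv2
print(ctrl.sense())
for n in("scene","side"):
    im=ctrl.capture(n); cv2.imwrite(f"pics/{n}0.png",im[:,:,::-1]); print(n,ctrl.camera_info(n))
E
```

```text
pics
{'time_s': 0.0, 'joints': array([ 9.95570640e-01,  3.13448663e-01,  1.49845452e+00, -5.80134319e-06,
        1.33099433e+00, -2.23410444e-01]), 'dq': array([ 0.00134817,  0.00027032,  0.0004144 ,  0.00159896, -0.00160295,
        0.00051172]), 'tau': array([ 5.14034618e-04, -4.12270188e+01, -2.59743941e+01, -1.21798180e-04,
        4.16043316e-03,  7.18179376e-05]), 'eef_pos': array([180.78777271, 492.6106037 , 230.72919701]), 'ee_rot': array([-2.51063284e-04,  1.75001107e-01,  9.84568020e-01, -6.02197447e-04]), 'force': array([ 0.08157091,  0.07967947, -0.31186249]), 'wrist_torque': array([-0.00605549, -0.01461934,  0.05447594]), 'grip_force': 0.0, 'grip_width': 1.0045476858995086}
scene {'K': array([[443.71388683,   0.        , 319.75218835],
       [  0.        , 443.71388683, 247.83452668],
       [  0.        ,   0.        ,   1.        ]]), 'R': array([[-0.81179686,  0.58357473, -0.02064932],
       [ 0.32156747,  0.4172483 , -0.84999895],
       [-0.48742201, -0.69666663, -0.52637951]]), 't': array([ 442.7890924 ,  -88.11607402, 1274.49269228])}
side {'K': array([[622.68344895,   0.        , 311.00070883],
       [  0.        , 622.68344895, 244.2049747 ],
       [  0.        ,   0.        ,   1.        ]]), 'R': array([[-0.96205806, -0.27274966, -0.00720456],
       [-0.12436966,  0.46188042, -0.87817918],
       [ 0.24285072, -0.84396333, -0.47827757]]), 't': array([ 538.73158278,  188.13898212, 1176.96054997])}
```

View pics/scene0.png

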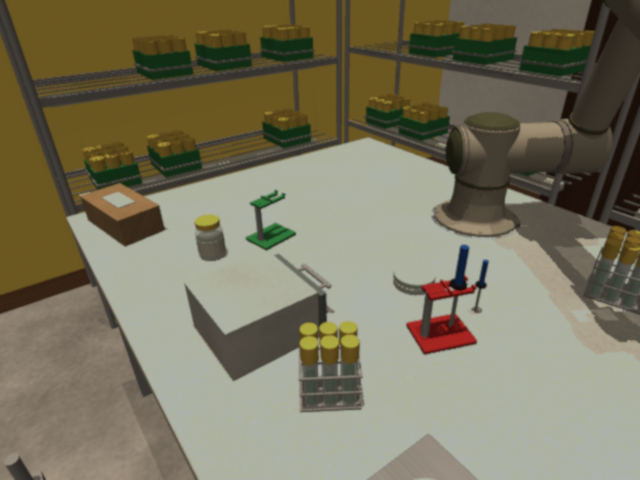

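View pics/side0.png

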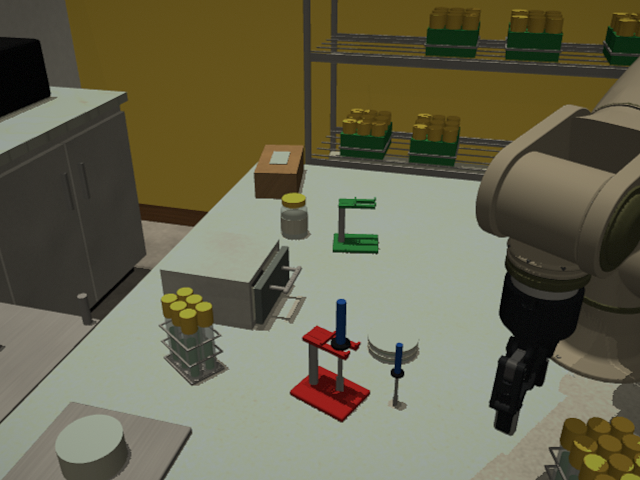

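Both pictures show the large blue-handled spatula in the red holder (scene 461,270; side 341,325) and a smaller one beside it (scene 483,285; side 398,360). The steriliser's handle is at scene (316,276) and side (290,275), and the empty green fork at scene (268,200) and side (360,203). The crate, jar and dishes stand nearby. I choose the larger spatula, the one in the red fork, and check it in a close crop.

```bash
python3 - <<'E'
import cv2,numpy as np
a=cv2.imread("pics/scene0.png");b=cv2.imread("pics/side0.png")
r=lambda i,x,y,w,h,W,H:cv2.resize(i[y:y+h,x:x+w],(W,H),interpolation=cv2.INTER_CUBIC)
cv2.imwrite("pics/c1.png",r(b,240,180,200,150,800,600))
cv2.imwrite("pics/c2.png",np.vstack([np.hstack([r(a,400,235,100,115,400,460)[:460],r(b,280,290,100,115,400,460)])]))
cv2.imwrite("pics/c3.png",r(a,180,180,200,150,800,600))
E
```

```text
(no output)
```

View pics/c1.png

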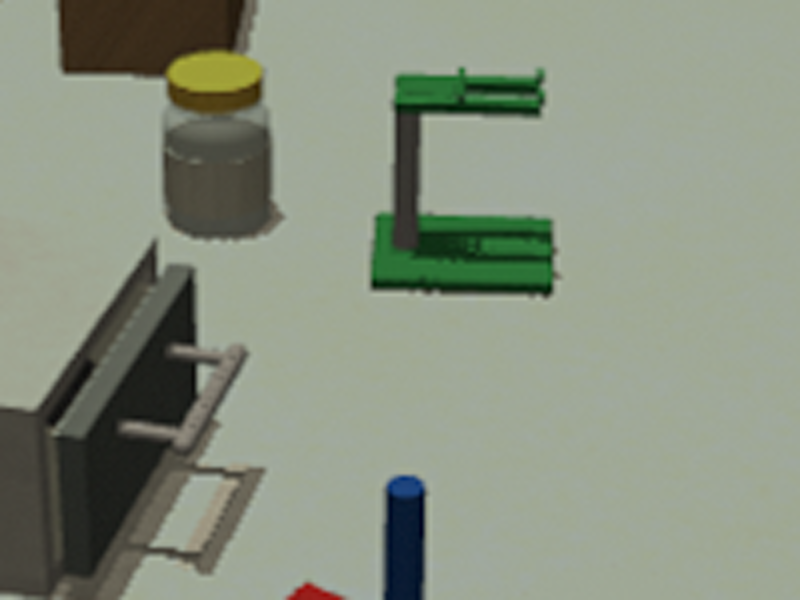

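View pics/c2.png

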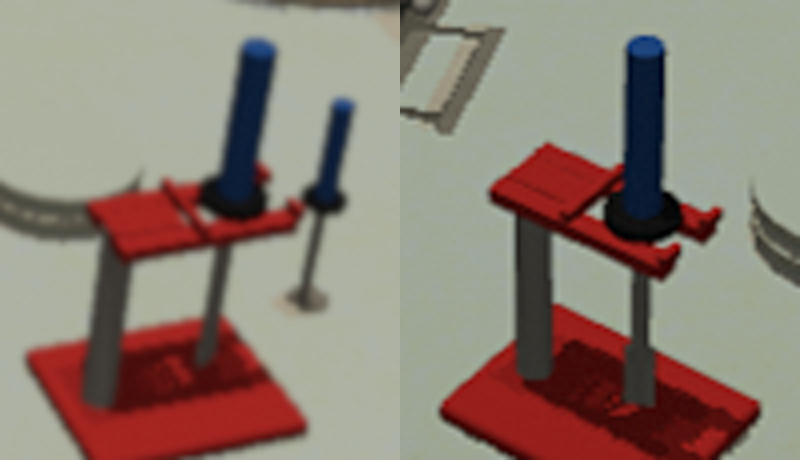

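View pics/c3.png

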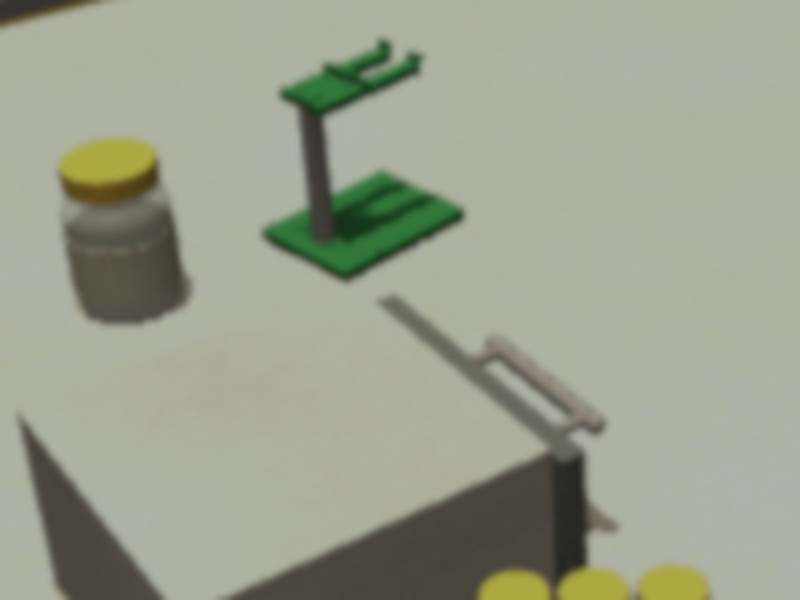

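The close crops confirm it: the thick spatula with the wide collar sits in the red fork, while the small one stands free next to it. Now I triangulate the key points.

```bash
cat > h.py <<'E'
import numpy as np,cv2
from rig import ctrl
C={n:ctrl.camera_info(n) for n in("scene","side")}
def ray(c,p):
    d=c["R"].T@np.linalg.solve(c["K"],[p[0],p[1],1.]);return -c["R"].T@c["t"],d
def plane(c,p,z):
    o,d=ray(c,p);return o+d*(z-o[2])/d[2]
def tri(ps):
    A=0;b=0;R=[ray(c,p) for c,p in ps]
    for o,d in R:
        d=d/np.linalg.norm(d);P=np.eye(3)-np.outer(d,d);A=A+P;b=b+P@o
    return np.linalg.solve(A,b)
E
python3 - <<'E'
from h import *
np.set_printoptions(precision=1,suppress=True)
a=lambda u,v,ox,oy:(ox+u/4,oy+v/4)
sc3=lambda u,v:a(u,v,180,180); sd1=lambda u,v:a(u,v,240,180)
sc2=lambda u,v:a(u,v,400,235); sd2=lambda u,v:a(u-400,v,280,290)
L=[("h far",sc3(494,343),sd1(238,352),72),("h near",sc3(598,425),sd1(184,440),72),
("g inner ridge",sc3(347,79),sd1(462,90),118),("g tips",sc3(400,54),sd1(541,91),118),
("gbase L",sc3(264,233),sd1(375,289),10),("gbase R",sc3(462,210),sd1(551,220),10),
("gbase top",sc3(381,172),sd1(378,215),10),("gbase bot",sc3(346,272),sd1(551,292),10),
("spat top",sc2(259,47),sd2(646,46),199),("collar",sc2(232,193),sd2(643,213),118),
("r inner",sc2(187,211),sd2(592,195),118),("r tips",sc2(280,192),sd2(694,235),118)]
for n,p,q,z in L: print(n,tri([(C["scene"],p),(C["side"],q)]),plane(C["scene"],p,z),plane(C["side"],q,z))
for n,p in (("jar lid",sc3(108,162)),): print(n,plane(C["scene"],p,100),plane(C["side"],sd1(215,75),100))
print("small",plane(C["side"],(399,345),100),plane(C["side"],(397,405),0),plane(C["scene"],sc2(305,300),0))
print("dishes",plane(C["side"],(393,343),30),plane(C["scene"],(414,276),30),"crate",plane(C["scene"],(330,345),130),plane(C["side"],(187,308),130))
E
```

```text
h far [585.2  -2.4  72.7] [585.6  -1.3  72. ] [585.9  -6.   72. ]
h near [585.2  90.3  74.8] [585.1  91.2  72. ] [587.1  81.4  72. ]
g inner ridge [ 523.9 -259.8  113.9] [ 529.2 -249.3  118. ] [ 522.6 -254.3  118. ]
g tips [ 478.4 -268.9  114.9] [ 482.9 -260.6  118. ] [ 477.6 -264.8  118. ]
gbase L [ 578.1 -288.4  -19.3] [ 585.1 -280.4   10. ] [ 559.6 -196.4   10. ]
gbase R [ 466.2 -226.2   32.6] [ 464.  -225.4   10. ] [ 475.2 -310.    10. ]
gbase top [ 550.8 -172.2   82. ] [ 479.7 -305.6   10. ] [ 580.6 -288.6   10. ]
gbase bot [ 484.7 -367.1  -87.1] [ 566.4 -204.    10. ] [ 458.6 -219.9   10. ]
spat top [431.5 277.4 198.6] [432.8 278.6 199. ] [431.4 277.  199. ]
collar [431.3 277.1 119.5] [429.4 275.8 118. ] [431.7 275.3 118. ]
r inner [454.4 270.6 117.5] [456.2 272.5 118. ] [454.3 269.3 118. ]
r tips [409.2 286.  117.7] [411.5 288.4 118. ] [409.1 283.6 118. ]
jar lid [ 684.7 -271.9  100. ] [ 681.2 -275.1  100. ]
small [344.1 231.9 100. ] [336.6 262.9   0. ] [333.5 265.4   0. ]
dishes [365.3 137.9  30. ] [380.1 129.   30. ] crate [718.6 271.9 130. ] [703.7 264.9 130. ]
```

Emit:
arm_command(
  increments=[
    {"dr": [0,0,0.19],"offset": [0,0,0],"hand": -0.29},
    {"dr": [0,0,0.19],"offset": [0,0,0],"hand": -0.29},
    {"dr": [0,0,0.19],"offset": [0,0,0],"hand": -0.29},
    {"dr": [0,0,0.19],"offset": [0,0,0],"hand": -0.29},
    {"dr": [0,0,0.19],"offset": [0,0,0],"hand": -0.29},
    {"dr": [0,0,0.19],"offset": [0,0,0],"hand": -0.29},
    {"dr": [0,0,0.19],"offset": [0,0,0],"hand": -0.29},
    {"dr": [0,0,0.19],"offset": [0,0,0],"hand": -0.29},
  ],
)

```text
time_s: 0.9
eef_pos: [180.8, 492.7, 230.9]
ee_rot: [0.0, 0.7, 0.714, -0.0]
force: [0.3, 0.3, -0.1]
grip_width: 0.358
grip_force: 0.0
```

Emit:
arm_command(
  increments=[
    {"dr": [0,0,0.031],"offset": [-0.2,0.2,0],"hand": -0.29},
    {"dr": [0,0,0],"offset": [-0.25,0.25,0],"hand": -0.29},
    {"dr": [0,0,0],"offset": [-0.25,0.25,0],"hand": -0.29},
    {"dr": [0,0,0],"offset": [-0.25,0.25,0],"hand": -0.29},
    {"dr": [0,0,0],"offset": [-0.25,0.25,0],"hand": -0.29},
    {"dr": [0,0,0],"offset": [-0.25,0.25,0],"hand": -0.29},
    {"dr": [0,0,0],"offset": [-0.25,0.25,0],"hand": -0.29},
    {"dr": [0,0,0],"offset": [-0.25,0.25,0],"hand": -0.29},
  ],
)

```text
time_s: 1.7
eef_pos: [416.6, 258.1, 231.1]
ee_rot: [-0.0, 0.707, 0.707, -0.0]
force: [0.2, 1.5, -0.6]
grip_width: 0.354
grip_force: 0.0
```

Emit:
arm_command(
  increments=[
    {"dr": [0,0,0],"offset": [-0.255,0.203,0],"hand": -0.29},
    {"dr": [0,0,0],"offset": [-0.255,0.203,0],"hand": -0.29},
    {"dr": [0,0,0],"offset": [-0.255,0.203,0],"hand": -0.29},
    {"dr": [0,0,0],"offset": [-0.255,0.203,0],"hand": -0.29},
    {"dr": [0,0,0],"offset": [-0.255,0.203,0],"hand": -0.29},
    {"dr": [0,0,0],"offset": [-0.255,0.203,0],"hand": -0.29},
    {"dr": [0,0,0],"offset": [-0.255,0.203,0],"hand": -0.29},
    {"dr": [0,0,0],"offset": [0,0,0.2],"hand": -0.29},
  ],
)

```text
time_s: 2.5
eef_pos: [589.4, 41.8, 208.6]
ee_rot: [0.002, 0.708, 0.706, 0.001]
force: [-0.2, 0.3, -0.7]
grip_width: 0.356
grip_force: 0.0
```

```bash
python3 - <<'E'
from h import *
c=ctrl.camera_info("wrist");im=ctrl.capture("wrist");cv2.imwrite("pics/w1.png",im[:,:,::-1])
print(ctrl.sense()["eef_pos"],c)
def pr(X):
    v=c["K"]@(c["R"]@np.array(X,float)+c["t"]);return v[:2]/v[2]
for X in [(586,-1,72),(586,89,72),(586,44,72)]:print(X,pr(X))
E
```

```text
[586.14173704  43.81631923 202.68857402] {'K': array([[358.89745612,   0.        , 321.87279367],
       [  0.        , 358.89745612, 237.58552207],
       [  0.        ,   0.        ,   1.        ]]), 'R': array([[ 0.99997712, -0.00267363,  0.00621379],
       [-0.004192  , -0.96586068,  0.25902814],
       [ 0.00530911, -0.25904826, -0.96584979]]), 't': array([-591.94766223,   14.84822396,  363.33739597])}
(586, -1, 72) [315.21697709 276.24213138]
(586, 89, 72) [314.33498092 165.61016567]
(586, 44, 72) [314.79398469 223.18466718]
```

View pics/w1.png

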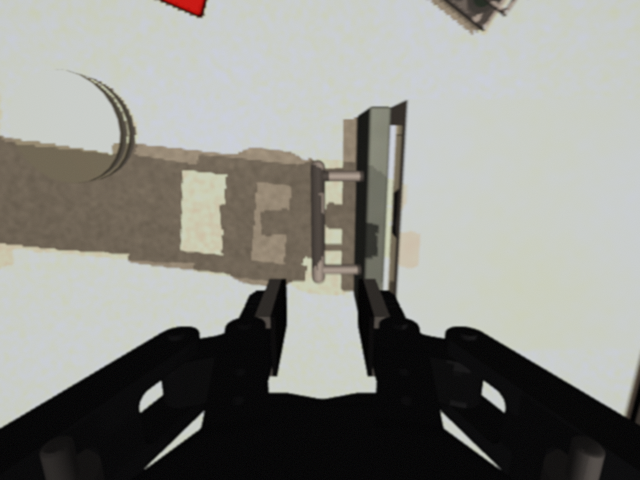

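The wrist view shows the bar at column 318, rows 163–280, against a prediction of column 315. So the bar lies at x≈588.5, y≈44. I go down onto it.

Emit:
arm_command(
  increments=[
    {"dr": [0,0,0],"offset": [0,0.02,0.25],"hand": -0.29},
    {"dr": [0,0,0],"offset": [0,0,0.25],"hand": -0.29},
    {"dr": [0,0,0],"offset": [0,0,0.25],"hand": -0.29},
    {"dr": [0,0,0],"offset": [0,0,0.2],"hand": -0.29},
    {"dr": [0,0,0],"offset": [0,0,0.15],"hand": -0.29},
    {"dr": [0,0,0],"offset": [0,0,0.13],"hand": -0.29},
    {"dr": [0,0,0],"offset": [0,0,0],"hand": -0.29},
  ],
)

```text
time_s: 3.25
eef_pos: [587.4, 46.2, 58.0]
ee_rot: [-0.002, 0.707, 0.708, -0.001]
force: [-0.3, -0.3, -0.6]
grip_width: 0.357
grip_force: 0.0
```

Emit:
arm_command(
  increments=[
    {"dr": [0,0,0],"offset": [0,0,0],"hand": -1},
    {"dr": [0,0,0],"offset": [0,0,0],"hand": -1},
    {"dr": [0,0,0],"offset": [0,0,0],"hand": -1},
    {"dr": [0,0,0],"offset": [0,0,0],"hand": -1},
  ],
  grip_force=40,
)

```text
time_s: 3.65
eef_pos: [589.1, 45.8, 60.6]
ee_rot: [0.0, 0.707, 0.707, 0.001]
force: [-0.9, 2.5, 4.8]
grip_width: 0.109
grip_force: 39.5
```

Emit:
arm_command(
  increments=[
    {"dr": [0,0,0],"offset": [0,-0.05,0],"hand": -1},
    {"dr": [0,0,0],"offset": [0,-0.1,0],"hand": -1},
    {"dr": [0,0,0],"offset": [0,-0.15,0],"hand": -1},
    {"dr": [0,0,0],"offset": [0,-0.15,0],"hand": -1},
    {"dr": [0,0,0],"offset": [0,-0.15,0],"hand": -1},
    {"dr": [0,0,0],"offset": [0,-0.15,0],"hand": -1},
    {"dr": [0,0,0],"offset": [0,-0.1,0],"hand": -1},
    {"dr": [0,0,0],"offset": [0,-0.1,0],"hand": -1},
  ],
)

```text
time_s: 4.45
eef_pos: [474.7, 45.9, 60.6]
ee_rot: [0.001, 0.707, 0.707, 0.001]
force: [1.6, 6.3, 7.2]
grip_width: 0.108
grip_force: 40.0
```

Emit:
arm_command(
  increments=[
    {"dr": [0,0,0],"offset": [0,-0.05,0],"hand": -1},
    {"dr": [0,0,0],"offset": [0,-0.05,0],"hand": -1},
    {"dr": [0,0,0],"offset": [0,-0.04,0],"hand": -1},
    {"dr": [0,0,0],"offset": [0,0,0],"hand": -1},
    {"dr": [0,0,0],"offset": [0,0,0],"hand": -1},
  ],
)

```text
time_s: 4.95
eef_pos: [461.6, 45.9, 60.7]
ee_rot: [0.004, 0.707, 0.707, 0.004]
force: [17.7, 8.7, -8.4]
grip_width: 0.109
grip_force: 39.8
```

The drawer has reached its stop after about 128 mm of travel. I let go and rise.

Emit:
arm_command(
  increments=[
    {"dr": [0,0,0],"offset": [0,0.02,0],"hand": -1},
    {"dr": [0,0,0],"offset": [0,0,0],"hand": -0.29},
    {"dr": [0,0,0],"offset": [0,0,0],"hand": -0.29},
    {"dr": [0,0,0],"offset": [0,0,0],"hand": -0.29},
    {"dr": [0,0,0],"offset": [0,0,-0.1],"hand": -0.29},
    {"dr": [0,0,0],"offset": [0,0,-0.3],"hand": -0.29},
    {"dr": [0,0,0],"offset": [0,0,-0.4],"hand": -0.29},
    {"dr": [0,0,0],"offset": [0,0,-0.4],"hand": -0.29},
  ],
)

```text
time_s: 5.75
eef_pos: [459.6, 45.4, 205.2]
ee_rot: [-0.0, 0.707, 0.707, -0.0]
force: [0.3, -0.2, 0.5]
grip_width: 0.357
grip_force: 0.0
```

Emit:
arm_command(
  increments=[
    {"dr": [0,0,0],"offset": [0,0,-0.3],"hand": 0},
    {"dr": [0,0,0],"offset": [0,0,0],"hand": 0},
  ],
)

```text
time_s: 5.95
eef_pos: [461.9, 45.1, 244.1]
ee_rot: [0.004, 0.707, 0.707, 0.002]
force: [0.1, -0.9, -1.0]
grip_width: 0.501
grip_force: 0.0
```

```bash
python3 - <<'E'
from h import *
c=ctrl.camera_info("wrist");im=ctrl.capture("wrist");cv2.imwrite("pics/w2.png",im[:,:,::-1])
np.savez("w2.npz",**c); print(ctrl.sense()["eef_pos"],ctrl.sense()["ee_rot"])
def pr(X):
    v=c["K"]@(c["R"]@np.array(X,float)+c["t"]);return v[:2]/v[2]
for X in [(461,44,72),(550,44,72),(431,277,199)]:print(X,pr(X))
cv2.imwrite("pics/s2.png",ctrl.capture("side")[:,:,::-1])
E
```

```text
[460.88168811  45.26379536 241.28131797] [0.00166456 0.70683189 0.7073788  0.00107163]
(461, 44, 72) [317.50828435 218.0112593 ]
(550, 44, 72) [416.8483791  217.93851727]
(431, 277, 199) [ 237.26459304 -309.94368756]
```

View pics/w2.png

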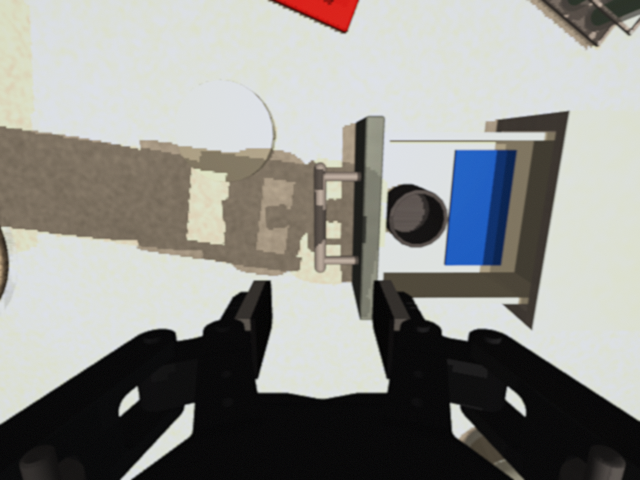

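The wrist view shows the drawer open. The bar is at column 319 and the well mouth at (417,215), which gives the well at about (550.5, 45.5). Next is the spatula.

Emit:
arm_command(
  increments=[
    {"dr": [0,0,0],"offset": [0.323,-0.04,0],"hand": 1},
    {"dr": [0,0,0],"offset": [0.322,-0.04,0],"hand": 1},
    {"dr": [0,0,0],"offset": [0.322,-0.04,0],"hand": 1},
    {"dr": [0,0,0],"offset": [0.322,-0.04,0],"hand": 1},
    {"dr": [0,0,0],"offset": [0.322,-0.04,0],"hand": 1},
    {"dr": [0,0,0],"offset": [0.322,-0.04,0],"hand": 1},
    {"dr": [0,0,0],"offset": [0,0,0],"hand": 1},
    {"dr": [0,0,0],"offset": [0,0,0],"hand": 1},
  ],
)

```text
time_s: 6.85
eef_pos: [430.7, 277.4, 238.0]
ee_rot: [-0.001, 0.706, 0.708, -0.002]
force: [-0.2, 0.2, -0.2]
grip_width: 1.001
grip_force: 0.0
```

```bash
python3 - <<'E'
from h import *
c=ctrl.camera_info("wrist");im=ctrl.capture("wrist");cv2.imwrite("pics/w3.png",im[:,:,::-1])
print(np.mean([ctrl.sense()["eef_pos"] for i in range(5)],0))
def pr(X):
    v=c["K"]@(c["R"]@np.array(X,float)+c["t"]);return v[:2]/v[2]
print("pred",pr((431.5,277.4,199)),pr((431.5,277.4,121)))
hsv=cv2.cvtColor(im,cv2.COLOR_RGB2HSV)
m=cv2.inRange(hsv,(105,120,40),(130,255,255));n,l,s,ct=cv2.connectedComponentsWithStats(m)
for i in range(1,n):
    if s[i,4]>60: print(s[i],ct[i])
E
```

```text
[431.05786946 276.79480002 238.39080475]
pred [320.89398545 267.43227696] [321.36331359 231.87698039]
[195 240  15  14 147] [201.97278912 247.02721088]
[314 254  27  26 553] [326.79023508 266.27486438]
```

View pics/w3.png

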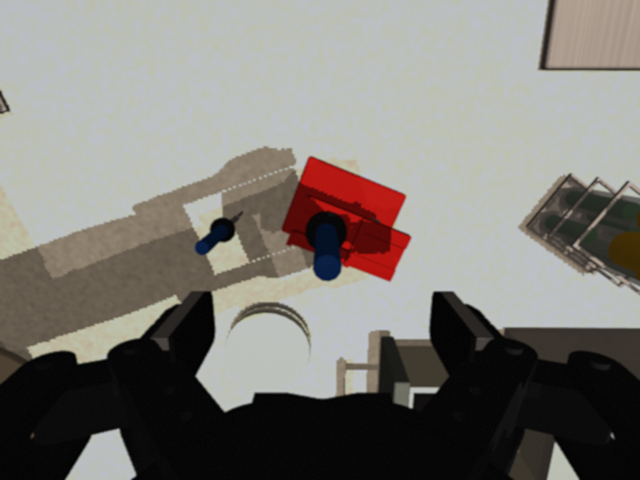

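The wrist view shows the big handle's top at (327,268) between the fingers, about 2.5 mm further in +x than expected. The small spatula at (210,238) is well clear, so I go down and grip.

Emit:
arm_command(
  increments=[
    {"dr": [0,0,0],"offset": [0,0.02,0.12],"hand": 1},
    {"dr": [0,0,0],"offset": [0,0,0.15],"hand": 1},
    {"dr": [0,0,0],"offset": [0,0,0.15],"hand": 1},
    {"dr": [0,0,0],"offset": [0,0,0.15],"hand": 1},
    {"dr": [0,0,0],"offset": [0,0,0.1],"hand": 1},
    {"dr": [0,0,0],"offset": [0,0,0.06],"hand": 1},
    {"dr": [0,0,0],"offset": [0,0,0],"hand": 1},
  ],
)

```text
time_s: 7.6
eef_pos: [433.7, 276.8, 151.5]
ee_rot: [-0.0, 0.707, 0.707, -0.001]
force: [0.1, -0.2, -0.1]
grip_width: 0.999
grip_force: 0.0
```

Emit:
arm_command(
  increments=[
    {"dr": [0,0,0],"offset": [0,0,0],"hand": 0},
    {"dr": [0,0,0],"offset": [0,0,0],"hand": -0.4},
    {"dr": [0,0,0],"offset": [0,0,0],"hand": -1},
    {"dr": [0,0,0],"offset": [0,0,0],"hand": -1},
    {"dr": [0,0,0],"offset": [0,0,0],"hand": -1},
    {"dr": [0,0,0],"offset": [0,0,0],"hand": -1},
  ],
  grip_force=35,
)

```text
time_s: 8.2
eef_pos: [433.7, 277.5, 152.3]
ee_rot: [-0.0, 0.707, 0.707, -0.0]
force: [-0.7, -1.4, 2.4]
grip_width: 0.176
grip_force: 34.1
```

Emit:
arm_command(
  increments=[
    {"dr": [0,0,0],"offset": [0,0,-0.05],"hand": -1},
    {"dr": [0,0,0],"offset": [0,0,-0.05],"hand": -1},
    {"dr": [0,0,0],"offset": [0.032,-0.095,0],"hand": -1},
    {"dr": [0,0,0],"offset": [0.032,-0.095,0],"hand": -1},
    {"dr": [0,0,0],"offset": [0.032,-0.095,0],"hand": -1},
    {"dr": [0,0,0],"offset": [0.032,-0.095,0],"hand": -1},
    {"dr": [0,0,0],"offset": [0,0,0],"hand": -1},
  ],
)

```text
time_s: 8.9
eef_pos: [386.5, 293.3, 164.1]
ee_rot: [-0.0, 0.706, 0.708, -0.0]
force: [0.9, 0.7, -0.2]
grip_width: 0.174
grip_force: 34.2
```

Emit:
arm_command(
  increments=[
    {"dr": [0,0,0],"offset": [0,0,-0.15],"hand": -1},
    {"dr": [0,0,0],"offset": [0,0,-0.2],"hand": -1},
    {"dr": [0,0,0],"offset": [0,0,-0.2],"hand": -1},
    {"dr": [0,0,0],"offset": [0,0,-0.15],"hand": -1},
    {"dr": [0,0,0],"offset": [0,0,-0.1],"hand": -1},
    {"dr": [0,0,0],"offset": [0,0,0],"hand": -1},
    {"dr": [0,0,0],"offset": [0,0,0],"hand": -1},
  ],
)

```text
time_s: 9.6
eef_pos: [388.0, 292.6, 259.3]
ee_rot: [-0.0, 0.707, 0.707, -0.001]
force: [-0.5, 0.7, -1.2]
grip_width: 0.181
grip_force: 34.3
```

```bash
python3 - <<'E'
from h import *
s=ctrl.capture("scene");d=ctrl.capture("side")
p=np.mean([ctrl.sense()["eef_pos"] for i in range(5)],0);print(p)
def pr(c,X):
    v=c["K"]@(c["R"]@np.array(X,float)+c["t"]);return v[:2]/v[2]
out=[]
for n,im in(("scene",s),("side",d)):
    u,v=pr(C[n],p-[0,0,36]).astype(int);print(n,"collar/tip pred",pr(C[n],p-[0,0,36]),pr(C[n],p-[0,0,131]),"crop",u-50,v-60)
    out.append(cv2.resize(im[v-60:v+90,u-50:u+50],(400,600),interpolation=cv2.INTER_CUBIC))
cv2.imwrite("pics/g1.png",np.hstack(out)[:,:,::-1])
E
```

```text
[387.88244397 292.5596335  259.01531413]
scene collar/tip pred [490.46984425 229.90624457] [481.05420276 275.01194729] crop 440 169
side collar/tip pred [368.11524528 297.93626526] [365.86307164 349.34453026] crop 318 237
```

View pics/g1.png

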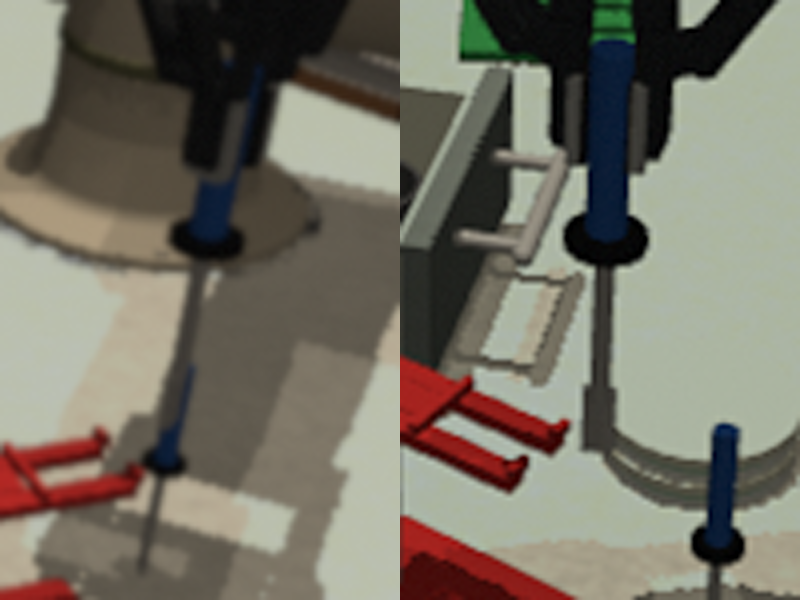

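The crop shows the spatula held upright with its collar and tip within about 2 mm of the prediction, at side (369.5,298) and (367.5,349). Now I carry it over the well.

Emit:
arm_command(
  increments=[
    {"dr": [0,0,0],"offset": [-0.1,0.06,-0.06],"hand": -1},
    {"dr": [0,0,0],"offset": [-0.25,0.165,0],"hand": -1},
    {"dr": [0,0,0],"offset": [-0.32,0.21,0],"hand": -1},
    {"dr": [0,0,0],"offset": [-0.33,0.22,0],"hand": -1},
    {"dr": [0,0,0],"offset": [-0.33,0.22,0],"hand": -1},
    {"dr": [0,0,0],"offset": [-0.32,0.21,0],"hand": -1},
    {"dr": [0,0,0],"offset": [-0.25,0.165,0],"hand": -1},
    {"dr": [0,0,0],"offset": [-0.16,0.108,0],"hand": -1},
  ],
)

```text
time_s: 10.5
eef_pos: [552.4, 42.3, 266.9]
ee_rot: [-0.0, 0.708, 0.707, -0.0]
force: [-0.7, -0.6, -1.8]
grip_width: 0.174
grip_force: 34.3
```

Emit:
arm_command(
  increments=[
    {"dr": [0,0,0],"offset": [0,0,0],"hand": -1},
    {"dr": [0,0,0],"offset": [0,0,0],"hand": -1},
    {"dr": [0,0,0],"offset": [0,0,0.1],"hand": -1},
    {"dr": [0,0,0],"offset": [0,0,0.12],"hand": -1},
    {"dr": [0,0,0],"offset": [0,0,0.08],"hand": -1},
    {"dr": [0,0,0],"offset": [0,0,0],"hand": -1},
  ],
)

```text
time_s: 11.1
eef_pos: [550.4, 46.3, 229.7]
ee_rot: [-0.001, 0.706, 0.708, -0.001]
force: [-0.0, -0.3, -1.6]
grip_width: 0.179
grip_force: 34.4
```

```bash
python3 - <<'E'
from h import *
s=ctrl.capture("scene");d=ctrl.capture("side")
p=np.mean([ctrl.sense()["eef_pos"] for i in range(5)],0);print(p)
def pr(c,X):
    v=c["K"]@(c["R"]@np.array(X,float)+c["t"]);return v[:2]/v[2]
out=[]
for n,im in(("scene",s),("side",d)):
    u,v=pr(C[n],(550,45,80)).astype(int);print(n,"tip pred",pr(C[n],p-[0,0,131]),"well",pr(C[n],(550,45,72)),"crop",u-50,v-75)
    out.append(cv2.resize(im[v-75:v+75,u-50:u+50],(400,600),interpolation=cv2.INTER_CUBIC))
cv2.imwrite("pics/g2.png",np.hstack(out)[:,:,::-1])
E
```

```text
[551.29170322  46.02164591 231.48722475]
scene tip pred [329.40602759 258.89325924] well [329.73044896 269.76654833] crop 279 191
side tip pred [308.49794959 270.95811888] well [309.39494959 283.07705265] crop 259 204
```

View pics/g2.png

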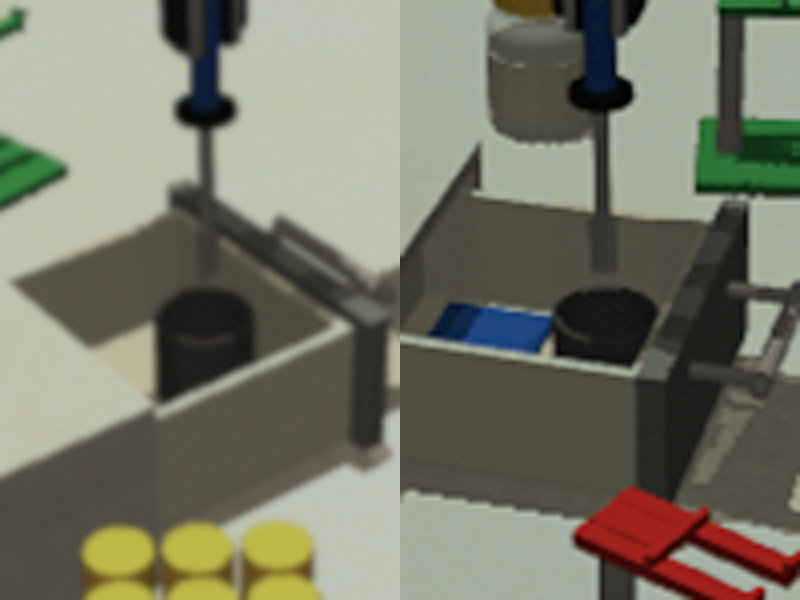

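Tip and well mouth line up in both views: scene (206,275) over (206,313), side (604,270) over (606,315). Now I dip and hold.

Emit:
arm_command(
  increments=[
    {"dr": [0,0,0],"offset": [0,0,0.08],"hand": -1},
    {"dr": [0,0,0],"offset": [0,0,0.09],"hand": -1},
    {"dr": [0,0,0],"offset": [0,0,0.09],"hand": -1},
    {"dr": [0,0,0],"offset": [0,0,0.08],"hand": -1},
    {"dr": [0,0,0],"offset": [0,0,0.06],"hand": -1},
    {"dr": [0,0,0],"offset": [0,0,0.05],"hand": -1},
    {"dr": [0,0,0],"offset": [0,0,0.04],"hand": -1},
    {"dr": [0,0,0],"offset": [0,0,0],"hand": -1},
  ],
)

```text
time_s: 12.0
eef_pos: [551.2, 45.7, 171.9]
ee_rot: [-0.0, 0.707, 0.707, -0.0]
force: [-0.2, -1.4, -0.9]
grip_width: 0.18
grip_force: 34.4
```

Emit:
arm_command(
  increments=[
    {"dr": [0,0,0],"offset": [0,0,0],"hand": -1},
    {"dr": [0,0,0],"offset": [0,0,0],"hand": -1},
    {"dr": [0,0,0],"offset": [0,0,0],"hand": -1},
    {"dr": [0,0,0],"offset": [0,0,0],"hand": -1},
    {"dr": [0,0,0],"offset": [0,0,0],"hand": -1},
    {"dr": [0,0,0],"offset": [0,0,0],"hand": -1},
    {"dr": [0,0,0],"offset": [0,0,0],"hand": -1},
    {"dr": [0,0,0],"offset": [0,0,0],"hand": -1},
  ],
)

```text
time_s: 12.8
eef_pos: [551.3, 45.7, 172.5]
ee_rot: [-0.0, 0.707, 0.707, -0.0]
force: [0.1, 0.1, -1.1]
grip_width: 0.172
grip_force: 34.4
```

Emit:
arm_command(
  increments=[
    {"dr": [0,0,0],"offset": [0,0,0],"hand": -1},
    {"dr": [0,0,0],"offset": [0,0,0],"hand": -1},
    {"dr": [0,0,0],"offset": [0,0,0],"hand": -1},
    {"dr": [0,0,0],"offset": [0,0,0],"hand": -1},
    {"dr": [0,0,0],"offset": [0,0,0],"hand": -1},
  ],
)

```text
time_s: 13.3
eef_pos: [551.4, 45.7, 172.5]
ee_rot: [-0.0, 0.707, 0.707, 0.0]
force: [-0.1, 0.5, -1.2]
grip_width: 0.178
grip_force: 34.4
```

The dip is done: the tip is 30 mm down with no contact. I lift out, then fit the holder model to the red and green masks, taking the red holder's known gripped position as the camera-to-robot correction.

Emit:
arm_command(
  increments=[
    {"dr": [0,0,0],"offset": [0,0,-0.06],"hand": -1},
    {"dr": [0,0,0],"offset": [0,0,-0.12],"hand": -1},
    {"dr": [0,0,0],"offset": [0,0,-0.15],"hand": -1},
    {"dr": [0,0,0],"offset": [0,0,-0.15],"hand": -1},
    {"dr": [0,0,0],"offset": [0,0,-0.15],"hand": -1},
    {"dr": [0,0,0],"offset": [0,0,-0.12],"hand": -1},
    {"dr": [0,0,0],"offset": [0,0,-0.05],"hand": -1},
  ],
)

```text
time_s: 14.0
eef_pos: [551.7, 45.6, 270.4]
ee_rot: [0.001, 0.707, 0.707, 0.001]
force: [0.1, -0.6, -0.5]
grip_width: 0.178
grip_force: 34.4
```

```bash
cat > fit.py <<'E'
from h import *
from scipy.optimize import minimize
S=4
def box(x0,x1,y0,y1,z0,z1): return np.array([(x,y,z) for x in(x0,x1) for y in(y0,y1) for z in(z0,z1)],float)
def parts(b0,pw,tip,th,sl,en):
    B=[box(b0,b0+110,-42.5,42.5,0,10),box(sl,en,-9-pw,9+pw,115-th,115),box(21,23.5,-9-pw,9+pw,115,120)]
    for s in(1,-1):
        y=sorted((s*9,s*(9+pw)));B+=[box(tip,en,*y,115-th,115),box(-23.5,-20,*y,115,120)]
    return B
def render(n,pose,sh,roi):
    c=C[n];x,y,a=pose;R=np.array([[np.cos(a),-np.sin(a),0],[np.sin(a),np.cos(a),0],[0,0,1]])
    m=np.zeros((roi[3]*S,roi[2]*S),np.uint8)
    for P in parts(*sh):
        v=(P@R.T+[x,y,0])@c["R"].T+c["t"];v=v@c["K"].T;q=(v[:,:2]/v[:,2:]-roi[:2]+.5)*S
        cv2.fillConvexPoly(m,cv2.convexHull(np.round(q*16).astype(np.int32)),255,shift=4)
    return cv2.resize(m,(roi[2],roi[3]),interpolation=cv2.INTER_AREA)/255.
def mask(im,hue,roi):
    h=cv2.cvtColor(im[roi[1]:roi[1]+roi[3],roi[0]:roi[0]+roi[2]],cv2.COLOR_BGR2HSV)
    lo=lambda a,b:cv2.inRange(h,(a,110,25),(b,255,255))
    return (lo(0,8)|lo(172,180) if hue=="r" else lo(50,75))/255.
E
python3 - <<'E'
from fit import *
now={n:ctrl.capture(n)[:,:,::-1].copy() for n in("scene","side")}
ini={n:cv2.imread(f"pics/{n}0.png") for n in("scene","side")}
J=[("r","scene",now,(395,265,90,95)),("r","side",now,(280,315,100,110)),("g","scene",ini,(235,180,75,80)),("g","side",ini,(320,185,70,80))]
M=[mask(d[n],k,roi) for k,n,d,roi in J];print([m.sum() for m in M])
def loss(p,full=False):
    r,g,sh=p[:3],p[3:6],p[6:]
    e=[np.abs(m-render(n,r if k=="r" else g,sh,roi)).sum() for m,(k,n,d,roi) in zip(M,J)]
    return e if full else sum(e)
p=np.array([432,278,-.33,502,-260,.2,-32,12,-25,8,24,65.])
st=np.array([3,3,.05,3,3,.05,5,3,3,2,3,5.])
for i in range(4):
    s=np.vstack([p]+[p+st[j]*np.eye(12)[j]*(1 if i%2 else -1) for j in range(12)])
    r=minimize(loss,p,method="Nelder-Mead",options=dict(initial_simplex=s,maxiter=900,adaptive=True));p=r.x
    print(r.fun,np.round(p,2),np.round(loss(p,True),0))
E
```

```text
[np.float64(2291.0), np.float64(3126.0), np.float64(729.0), np.float64(1039.0)]
1486.254901960784 [ 4.3268e+02  2.7629e+02 -3.8000e-01  5.0292e+02 -2.6770e+02  2.3000e-01
 -3.4720e+01  1.0700e+01 -2.0800e+01  4.2400e+00  2.5610e+01  6.2800e+01] [466. 429. 373. 219.]
1486.254901960784 [ 4.3268e+02  2.7629e+02 -3.8000e-01  5.0292e+02 -2.6770e+02  2.3000e-01
 -3.4720e+01  1.0700e+01 -2.0800e+01  4.2400e+00  2.5610e+01  6.2800e+01] [466. 429. 373. 219.]
1474.1843137254903 [ 4.3250e+02  2.7637e+02 -3.7000e-01  5.0296e+02 -2.6731e+02  2.3000e-01
 -3.4650e+01  1.0770e+01 -2.2040e+01  4.1600e+00  2.4290e+01  6.2530e+01] [465. 423. 368. 218.]
1473.9960784313726 [ 4.3250e+02  2.7637e+02 -3.7000e-01  5.0296e+02 -2.6730e+02  2.3000e-01
 -3.4640e+01  1.0770e+01 -2.2040e+01  4.1600e+00  2.4320e+01  6.2530e+01] [465. 423. 368. 218.]
```

```bash
cat > run.py <<'E'
from fit import *
def mask(im,k,roi):
    c=im[roi[1]:roi[1]+roi[3],roi[0]:roi[0]+roi[2]].astype(float);i=2 if k=="r" else 1
    o=np.max(np.delete(c,i,2),2);return ((c[:,:,i]>1.35*o)&(c[:,:,i]>15)).astype(float)
now={n:ctrl.capture(n)[:,:,::-1].copy() for n in("scene","side")}
ini={n:cv2.imread(f"pics/{n}0.png") for n in("scene","side")}
J=[("r","scene",now,(395,265,90,95)),("r","side",now,(280,315,100,110)),("g","scene",ini,(235,180,75,80)),("g","side",ini,(320,185,70,80))]
M=[mask(d[n],k,roi) for k,n,d,roi in J];print([m.sum() for m in M])
def loss(p,full=False):
    r,g,sh=p[:3],p[3:6],p[6:]
    e=[np.abs(m-render(n,r if k=="r" else g,sh,roi)).sum() for m,(k,n,d,roi) in zip(M,J)]
    return e if full else sum(e)
best=None
for p in ([432,278,-.33,502,-260,.2,-32,12,-25,8,24,65.],[432,277,-.35,503,-265,.22,-35,8,-26,8,22,68.]):
  p=np.array(p);st=np.array([3,3,.05,3,3,.05,5,3,3,2,3,5.])
  for i in range(3):
    s=np.vstack([p]+[p+st[j]*np.eye(12)[j]*(1 if i%2 else -1) for j in range(12)])
    r=minimize(loss,p,method="Nelder-Mead",options=dict(initial_simplex=s,maxiter=900,adaptive=True));p=r.x
  print(r.fun,np.round(p,2),np.round(loss(p,True),0))
# error maps, coarse: m=missing in model, x=extra in model
for m,(k,n,d,roi) in list(zip(M,J))[2:3]:
    R=render(n,p[3:6],p[6:],roi)
    for a,b in zip(m[10:72,:],R[10:72,:]): print("".join("#" if u and v>.5 else "m" if u else "x" if v>.5 else "." for u,v in zip(a,b)))
E
python3 run.py
```

```text
[np.float64(2410.0), np.float64(3174.0), np.float64(865.0), np.float64(1120.0)]
1248.6980392156863 [ 4.3196e+02  2.7636e+02 -3.8000e-01  5.0233e+02 -2.6827e+02  2.2000e-01
 -3.4330e+01  1.0660e+01 -2.1090e+01  5.6000e+00  2.5580e+01  6.3310e+01] [387. 405. 262. 194.]
1246.2901960784313 [ 4.3246e+02  2.7611e+02 -3.8000e-01  5.0295e+02 -2.6827e+02  2.1000e-01
 -3.4820e+01  1.0600e+01 -2.2330e+01  5.4100e+00  2.4790e+01  6.2750e+01] [390. 403. 264. 189.]
......................................xxxx.................................
......................................xx##.................................
....................................xxx###....x............................
..................................xx######...xxxx..........................
...............................xxx########...xx##x.........................
..........................xx.xxx########...xxx###m.........................
..........................x##########....xxx#####..........................
.........................x#########m...xxx#######..........................
......................xxx##########.
[... 3367 characters left out ...]
................
................xxxx#######################xx..............................
..................xxxx###################xx................................
....................xxxx###############xx..................................
......................xxx############xx....................................
........................xxx#########x......................................
..........................xxx#####x........................................
............................xxxxxx.........................................
..............................xx...........................................
...........................................................................
```

Emit:
arm_command(
  increments=[
    {"dr": [0,0,0],"offset": [-0.15,-0.045,0],"hand": -1},
    {"dr": [0,0,0],"offset": [-0.3,-0.09,0],"hand": -1},
    {"dr": [0,0,0],"offset": [-0.36,-0.107,0],"hand": -1},
    {"dr": [0,0,0],"offset": [-0.36,-0.107,0],"hand": -1},
    {"dr": [0,0,0],"offset": [-0.36,-0.107,0],"hand": -1},
    {"dr": [0,0,0],"offset": [-0.36,-0.107,0],"hand": -1},
    {"dr": [0,0,0],"offset": [-0.36,-0.107,0],"hand": -1},
    {"dr": [0,0,0],"offset": [-0.36,-0.107,0],"hand": -1},
  ],
)

```text
time_s: 15.0
eef_pos: [457.4, -269.1, 267.7]
ee_rot: [-0.001, 0.707, 0.707, 0.0]
force: [1.2, 0.6, -0.9]
grip_width: 0.174
grip_force: 34.3
```

Emit:
arm_command(
  increments=[
    {"dr": [0,0,0],"offset": [-0.3,-0.09,0],"hand": -1},
    {"dr": [0,0,0],"offset": [-0.22,-0.063,0],"hand": -1},
    {"dr": [0,0,0],"offset": [0,0,0],"hand": -1},
    {"dr": [0,0,0],"offset": [0,0,0],"hand": -1},
    {"dr": [0,0,0],"offset": [0,0,0],"hand": -1},
  ],
)

```text
time_s: 15.5
eef_pos: [440.3, -329.0, 268.2]
ee_rot: [-0.0, 0.706, 0.708, 0.0]
force: [0.6, -0.6, -1.0]
grip_width: 0.174
grip_force: 34.4
```

```bash
cat > wr.py <<'E'
from fit import *
def gmask(c):
    c=c.astype(float);o=np.maximum(c[:,:,0],c[:,:,2]);return ((c[:,:,1]>1.35*o)&(c[:,:,1]>12)).astype(np.uint8)
E
python3 - <<'E'
from wr import *
cs=[];
for i in range(3):
    cs.append(ctrl.camera_info("wrist"));im=ctrl.capture("wrist")[:,:,::-1].copy()
c={k:np.mean([q[k] for q in cs],0) for k in cs[0]}
cv2.imwrite("pics/w4.png",im);np.savez("w4.npz",**c)
print(np.mean([ctrl.sense()["eef_pos"] for i in range(5)],0),c["R"],-c["R"].T@c["t"])
m=gmask(im);x,y,w,h=cv2.boundingRect(m);print(x,y,w,h,m.sum())
g=im[:,:,1]
for r in range(y,y+h,2): print(r,"".join("." if not m[r,k] else "0123456789"[min(9,g[r,k]//20)] for k in range(x,x+w,2)))
E
```

```text
[ 440.45977482 -329.15035968  268.57365971] [[ 9.99996353e-01  2.53607862e-03  9.01371617e-04]
 [ 2.21876604e-03 -9.66334600e-01  2.57278927e-01]
 [ 1.52353697e-03 -2.57275970e-01 -9.66336729e-01]] [ 441.51954734 -264.18139725  410.68103061]
342 89 139 98 9572
89 .................................................77...................
91 ............................................7667787...................
93 .......................................766778888888...................
95 ...................................66777888888888888..................
97 ..............................7677788888888888888888..................
99 .........................767778888888888888888888887..................
101 .....................6677888888888888888888888888887..................
103 ................666688888888888888888888888888888887............7778..
105 ...........66678888888888888888888888888888888888887.......877788888..
107 ......7666788888888888888888888888888888888888888877...7778888888888..
109 .6666788888888888888888888888888888888888888887767777888888888888888..
111 5888888888888888
[... 2129 characters left out ...]
8888888777...............
169 .....46777777786788888888877777788888888888888877777..................
171 .....567777777876778877777788888888888888877777.......................
173 ......677777777767777788888888888888887777............................
175 ......5777777777788888888888888887777.................................
177 ......57777777777888888888877777......................................
179 ......567777777778888877777...........................................
181 ......5677777777667767................................................
183 .......6777666666.....................................................
185 .......56656..........................................................
```

```bash
python3 - <<'E'
from h import *
c=dict(np.load("w4.npz"))
S=plane(c,(400.3,143),115);a=plane(c,(420,138.3),115);b=plane(c,(375,148.5),115)
print(S,np.degrees(np.arctan2(*(a-b)[1::-1])),plane(c,(426.6,138),117),plane(c,(370,147),118))
E
```

```text
[ 504.27954209 -264.76747728  115.        ] 12.653102208606036 [ 524.3786385  -260.89800385  117.        ] [ 479.85490792 -267.88082587  118.        ]
```

Measured seat: about (504, −265), yaw 12.4°. I approach from the open side at collar height ≈127 mm.

Emit:
arm_command(
  increments=[
    {"dr": [0,0,0],"offset": [0.217,0.04,0],"hand": -1},
    {"dr": [0,0,0],"offset": [0.22,0.04,0],"hand": -1},
    {"dr": [0,0,0],"offset": [0,0,0.15],"hand": -1},
    {"dr": [0,0,0],"offset": [0,0,0.22],"hand": -1},
    {"dr": [0,0,0],"offset": [0,0,0.22],"hand": -1},
    {"dr": [0,0,0],"offset": [0,0,0.18],"hand": -1},
    {"dr": [0,0,0],"offset": [0,0,0.1],"hand": -1},
    {"dr": [0,0,0],"offset": [0,0,0],"hand": -1},
  ],
)

```text
time_s: 16.45
eef_pos: [449.4, -276.9, 163.0]
ee_rot: [-0.001, 0.707, 0.708, -0.0]
force: [0.6, 0.7, -0.9]
grip_width: 0.176
grip_force: 34.3
```

```bash
python3 - <<'E'
from h import *
print(np.mean([ctrl.sense()["eef_pos"] for i in range(3)],0))
for i in range(3): ctrl.capture("scene")
print(ctrl.sense()["eef_pos"],ctrl.sense()["force"])
E
```

```text
[ 449.37169988 -276.86093676  163.04132696]
[ 450.13575528 -277.8620432   165.32127287] [ 0.25052497 -0.31418215 -1.26119758]
```

Emit:
arm_command(
  increments=[
    {"dr": [0,0,0],"offset": [0.0125,0.056,0],"hand": -1},
    {"dr": [0,0,0],"offset": [0.0125,0.056,0],"hand": -1},
    {"dr": [0,0,0],"offset": [0.0125,0.056,0],"hand": -1},
    {"dr": [0,0,0],"offset": [0.0125,0.056,0],"hand": -1},
  ],
)

```text
time_s: 17.0
eef_pos: [477.3, -271.4, 164.2]
ee_rot: [0.0, 0.707, 0.708, 0.0]
force: [0.7, -0.6, -0.8]
grip_width: 0.176
grip_force: 34.4
```

Emit:
arm_command(
  increments=[
    {"dr": [0,0,0],"offset": [0.0125,0.056,0],"hand": -1},
    {"dr": [0,0,0],"offset": [0.0125,0.056,0],"hand": -1},
    {"dr": [0,0,0],"offset": [0.0125,0.056,0],"hand": -1},
    {"dr": [0,0,0],"offset": [0.0125,0.056,0],"hand": -1},
    {"dr": [0,0,0],"offset": [0,0,0],"hand": -1},
    {"dr": [0,0,0],"offset": [0,0,0],"hand": -1},
  ],
)

```text
time_s: 17.6
eef_pos: [503.4, -265.5, 164.0]
ee_rot: [-0.0, 0.707, 0.707, -0.0]
force: [0.1, -0.8, -1.3]
grip_width: 0.178
grip_force: 34.4
```

```bash
python3 - <<'E'
from wr import *
c=ctrl.camera_info("wrist");im=ctrl.capture("wrist")[:,:,::-1].copy();cv2.imwrite("pics/w5.png",im)
s=ctrl.sense();print(s["eef_pos"],s["force"],s["wrist_torque"])
d=ctrl.capture("side")[:,:,::-1].copy();cv2.imwrite("pics/s5.png",d)
p=s["eef_pos"];cc=C["side"];v=cc["K"]@(cc["R"]@(p-[0,0,36])+cc["t"]);u=(v[:2]/v[2]).astype(int);print("collar px",v[:2]/v[2])
m=gmask(d)
for r in range(u[1]-12,u[1]+26):
    print(r,"".join("g" if m[r,k] else "#" if d[r,k].max()<45 else "b" if d[r,k,0]>1.4*d[r,k,2] else "." for k in range(u[0]-30,u[0]+31)))
E
```

```text
[ 503.24207319 -265.54325827  164.03998949] [ 0.33135695 -0.69761517 -0.58347352] [-0.00841717 -0.05070477 -0.05427304]
collar px [364.70145328 197.55180232]
185 .............................#bbbb#..........................
186 .............................#bbbbb..........................
187 .............................#bbbbb..........................
188 .............................#bbbbb..........................
189 .............................#bbbbb..........................
190 .............................#bbbbb..........................
191 .............................#bbbbb..........................
192 .............................bbbbbb..........................
193 .............................bbbbbb..........................
194 ...........................##bbbbb###........................
195 ..........................###bbbbb###........................
196 .........................#############.......................
197 .....................g....############.......................
198 .....................g....###########....g...................
199 .....ggggggggg
[... 865 characters left out ...]
........................................
213 .............................................................
214 .............................................................
215 .............................................................
216 .............................................................
217 .............................................................
218 .............................................................
219 .............................................................
220 .............................................................
221 .............................................................
222 .............................................................
```

No contact force, and the collar is centred between the ridges (index 31 between 21 and 41). I lower and watch the force.

Emit:
arm_command(
  increments=[
    {"dr": [0,0,0],"offset": [0,0,0.03],"hand": -1},
    {"dr": [0,0,0],"offset": [0,0,0.03],"hand": -1},
    {"dr": [0,0,0],"offset": [0,0,0.02],"hand": -1},
    {"dr": [0,0,0],"offset": [0,0,0.015],"hand": -1},
    {"dr": [0,0,0],"offset": [0,0,0],"hand": -1},
    {"dr": [0,0,0],"offset": [0,0,0],"hand": -1},
  ],
)

```text
time_s: 18.3
eef_pos: [503.4, -265.6, 152.7]
ee_rot: [0.0, 0.707, 0.707, -0.0]
force: [0.6, 0.2, -1.2]
grip_width: 0.177
grip_force: 34.6
```

Emit:
arm_command(
  increments=[
    {"dr": [0,0,0],"offset": [0,0,0.008],"hand": -1},
    {"dr": [0,0,0],"offset": [0,0,0.008],"hand": -1},
    {"dr": [0,0,0],"offset": [0,0,0],"hand": -1},
    {"dr": [0,0,0],"offset": [0,0,0],"hand": -1},
  ],
)

```text
time_s: 18.7
eef_pos: [503.6, -265.7, 152.3]
ee_rot: [0.001, 0.707, 0.707, -0.0]
force: [-3.6, 2.0, 10.6]
grip_width: 0.176
grip_force: 35.7
```

The collar is seated, with about 10 N of contact. I release gently and rise.

Emit:
arm_command(
  increments=[
    {"dr": [0,0,0],"offset": [0,0,-0.004],"hand": -1},
    {"dr": [0,0,0],"offset": [0,0,0],"hand": -0.6},
    {"dr": [0,0,0],"offset": [0,0,0],"hand": -0.4},
    {"dr": [0,0,0],"offset": [0,0,0],"hand": 0},
    {"dr": [0,0,0],"offset": [0,0,0],"hand": 0},
    {"dr": [0,0,0],"offset": [0,0,0],"hand": 0.3},
    {"dr": [0,0,0],"offset": [0,0,0],"hand": 0.3},
    {"dr": [0,0,0],"offset": [0,0,0],"hand": 0.3},
  ],
)

```text
time_s: 19.5
eef_pos: [503.4, -265.5, 151.2]
ee_rot: [-0.0, 0.707, 0.707, 0.0]
force: [-0.2, 0.4, -0.1]
grip_width: 0.647
grip_force: 0.0
```

Emit:
arm_command(
  increments=[
    {"dr": [0,0,0],"offset": [0,0,-0.08],"hand": 0.3},
    {"dr": [0,0,0],"offset": [0,0,-0.15],"hand": 0.3},
    {"dr": [0,0,0],"offset": [0,0,-0.2],"hand": 0.3},
    {"dr": [0,0,0],"offset": [0,0,-0.25],"hand": 0.3},
    {"dr": [0,0,0],"offset": [0,0,-0.2],"hand": 0.3},
    {"dr": [0,0,0],"offset": [0,0,0],"hand": 0.3},
    {"dr": [0,0,0],"offset": [0,0,0],"hand": 0.3},
    {"dr": [0,0,0],"offset": [0,0,0],"hand": 0.3},
  ],
)

```text
time_s: 20.3
eef_pos: [503.1, -265.3, 256.0]
ee_rot: [-0.001, 0.707, 0.707, -0.0]
force: [-0.2, -0.4, -0.5]
grip_width: 0.648
grip_force: 0.0
```

```bash
python3 - <<'E'
from wr import *
s=ctrl.sense();print(s["eef_pos"],s["force"])
P=[]
for t in range(2):
  for n in("side","scene"):
    d=ctrl.capture(n)[:,:,::-1].astype(int)
    c=C[n];v=c["K"]@(c["R"]@np.array([504,-265,157.])+c["t"]);u=(v[:2]/v[2]).astype(int)
    k=d[u[1]-40:u[1]+40,u[0]-40:u[0]+40];m=(k[:,:,0]>1.4*k[:,:,2])&(k[:,:,0]>1.2*k[:,:,1])
    ys,xs=np.nonzero(m);top=ys.min();print(n,"blue top px",xs[ys<=top+2].mean()+u[0]-40,top+u[1]-40,"bottom",xs[ys>=ys.max()-2].mean()+u[0]-40,ys.max()+u[1]-40)
    for z in(199,121): w=c["K"]@(c["R"]@np.array([503.5,-265.5,z])+c["t"]);print("   pred",z,w[:2]/w[2])
    if n=="side" and t==0:
      D=d;mm=gmask(D)
      for r in range(185,212): print(r,"".join("g" if mm[r,q] else "#" if D[r,q].max()<45 else "b" if D[r,q,0]>1.4*D[r,q,2] else "." for q in range(335,396)))
E
```

```text
[ 503.05928052 -265.28810749  255.96585763] [-0.22138369 -0.379546   -0.46417436]
side blue top px 366.1666666666667 168 bottom 364.25 203
   pred 199 [365.64039106 169.26829462]
   pred 121 [364.48820992 200.28165845]
185 ............................#bbbbb...........................
186 ............................#bbbbb...........................
187 ............................#bbbbb...........................
188 ............................#bbbbb...........................
189 ............................#bbbbb...........................
190 ............................#bbbbb...........................
191 ............................#bbbb............................
192 ............................#bbbb............................
193 ............................#bbbb............................
194 ............................#bbbb............................
195 ............................bbbbb............................
196 ............................bbbbb............................
197 ....................g......bbbbbb............................
198 ...................
[... 625 characters left out ...]
...........
208 ....#...g...................gggg....gggg.....................
209 .............................................................
210 .............................................................
211 .............................................................
scene blue top px 270.3636363636364 166 bottom 272.4117647058824 196
   pred 199 [269.75290667 165.38058028]
   pred 121 [272.15871362 193.89676275]
side blue top px 366.3529411764706 168 bottom 363.0 203
   pred 199 [365.64039106 169.26829462]
   pred 121 [364.48820992 200.28165845]
scene blue top px 270.3636363636364 166 bottom 272.1875 196
   pred 199 [269.75290667 165.38058028]
   pred 121 [272.15871362 193.89676275]
```

```bash
python3 -c "
from rig import ctrl
print(ctrl.finish_job())"
```

```text
the job is handed in; nothing more can be done
None
```

I pulled the drawer open to its stop, dipped the spatula about 30 mm into the well for over a second, and hung it upright and at rest in the green holder's fork; the job is handed in and no verdict was returned.

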